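# Close up a plate press and hold its cover on the seal

## Task

In the plate press, tap the three white plates back against the well's rear wall until their front edges line up, then turn the quarter-turn wing so it lines up with the marks on the base and the cover panel's slot can pass over it. Then lift the loose panel by its grip, lower it over the wing and press it down flush on the frame against the springy seal. Leave the other things on the bench alone, and finish while still gripping the panel and holding it pressed down.

Things in the scene. Friction and masses are not known exactly. Their poses are not given: they have to be found in the camera images.
- frame: the plate press, fixed, yawed up to 0.3 rad. Grey base 215 (x) x 150 (y) x 30 mm reaching from x = -95 to +120 mm. Origin on the bench under the centre of the plate well; +x runs from the well's open front to its rear wall and the fastener. White walls 12 mm thick, tops 52 mm above the bench: side walls' inner faces at y = +-47 mm from x = -60 to +62, rear wall's inner face at x = +50.
- well_front (a point): fixed point of the press: middle of the line where the plates' front edges stand when all are home against the rear wall; at x = -50, y = 0, z = 30 mm in the frame (on the base's top face). Axes as the frame's. The base runs on flat and free 45 mm in front of it (-x).
- panel_home (a point): fixed point of the press: where the panel's origin is when the panel lies flush on the walls, its axes along the frame's; at x = +25, y = 0, z = 52 mm in the frame. While the panel rests unpressed on the seal its origin is 4 mm higher.
- fastener_axis (a point): fixed point on the quarter-turn fastener's axis, at x = +85, y = 0, z = 73 mm in the frame: centre of a steel wing (flat bar) 40 long, 10 thick, 22 mm tall, its underside 62 and top 84 mm above the bench, on a post 8 mm across. Axes as the frame's, they do not turn with the wing. Grip the wing by its flat faces from above.
- fastener (a joint): angle of the wing in rad, positive anticlockwise from above. At 0 the wing's length lies along the frame's y, in line with the two white marks on the base, and the panel's slot passes over it (within about 0.2 rad). Starts at 0.6 to 1.45; limits +-1.6; friction (0.05 N m) keeps it where it is left.
- seal (a joint): how far the black rubber seal on the wall tops is pressed in, m: 0 free (4 mm proud of the walls), 0.004 when the panel is flush on the walls. It takes 5 N to start it and 9 N to press it fully in; the panel's weight alone does not press it. It springs back.
- panel: loose aluminium cover 170 (x) x 124 (y) x 6 mm, 0.24-0.35 kg; origin at the centre of its underside. Through slot 20 (x) x 52 (y) mm centred at x = +60, y = 0. On top an arched black grip: bar along x, 70 long, 12 wide (y), from 26 to 40 mm above the underside, centred over the origin, legs at x = +-30 mm. Starts flat on the bench, grip up, yawed up to 0.6 rad.
- plate_low: white ceramic plate 100 (x) x 90 (y) x 6 mm, 0.12 kg; origin at the centre of its underside; the lowest (underside 30 mm above the bench) of the stack of three in the press's well. Its origin is at x = 0 in the frame's axes when it is home against the back wall; it starts 8 to 25 mm short of that (towards -x). Sliding the stack takes up to 12 N.
- plate_mid: white ceramic plate 100 (x) x 90 (y) x 6 mm, 0.12 kg; origin at the centre of its underside; the middle one (underside 36 mm above the bench) of the stack of three in the press's well. Its origin is at x = 0 in the frame's axes when it is home against the back wall; it starts 8 to 25 mm short of that (towards -x). Sliding the stack takes up to 12 N.
- plate_top: white ceramic plate 100 (x) x 90 (y) x 6 mm, 0.12 kg; origin at the centre of its underside; the top one (underside 42 mm, top face 48 mm above the bench) of the stack of three in the press's well. Its origin is at x = 0 in the frame's axes when it is home against the back wall; it starts 8 to 25 mm short of that (towards -x). Sliding the stack takes up to 12 N.
- amber_bottle: a bystander: brown bottle, 80 mm across, 170 mm tall, origin under its centre
- tissue_box: a bystander: green and white tissue carton 115 x 120 x 75 mm, origin under its centre
- beaker: a bystander: white open cup 70 mm across, 90 mm tall, origin under its centre
Things that resemble listed ones, but are neither listed nor needed, are in the scene too. Several things have the shape of the panel; the one meant has the colours described above. What is shaped like the plate_top but purple is not meant.

How it is judged (in metres and radians):
On the way, in this order (a step that is already met when the one before it is completed fails the run):
1. the three plates stand against the rear wall with their edges in line (each within 3 mm of home), the wing not yet turned (x of plate_low in the frame of frame between -0.003 and 0.003 m and x of plate_mid in the frame of frame between -0.003 and 0.003 m and x of plate_top in the frame of frame between -0.003 and 0.003 m), for 0.2 s.
2. the wing is in line with the marks, within 0.17 rad (value of joint fastener between -0.17 and 0.17 rad), for 0.2 s.
At the end, for the whole second after the job is handed in: Plates within 4 mm of home; wing within 0.25 rad of the marks, through the panel's slot; panel still, within 9 mm of its place, underside within 1.8 mm of the wall tops, seal pressed in 2.8 mm or more with over 6 N, held there by the fingers (over 3 N) (x of plate_low in the frame of frame between -0.004 and 0.004 m and x of plate_mid in the frame of frame between -0.004 and 0.004 m and x of plate_top in the frame of frame between -0.004 and 0.004 m and value of joint fastener between -0.25 and 0.25 rad and x of panel in the frame of frame between 0.016 and 0.034 m and y of panel in the frame of frame between -0.009 and 0.009 m and z of panel in the frame of frame between 0.0502 and 0.0538 m and angle between the x axis of panel and the x axis of frame, either way round below 0.25 rad and value of joint seal above 0.0028 m and contact force between panel and frame above 6 N and contact force between the fingers and panel above 3 N and linear speed of panel below 0.02 m/s); the arm keeps its last pose, push and grip.
It fails at once if a bystander is moved more than 30 mm (distance of any of amber_bottle, tissue_box, beaker from where it was at the start of the episode above 0.03 m).
It also fails if it takes over 58 s, if anything falls off the work surface, if the arm or the gripper's body presses on something with over 40 N, if the wrist force passes 120 N, or if a joint passes its speed limit or range.

## Robot

A 6-joint arm with a two-finger parallel gripper is mounted at the origin on the work surface. World frame = base frame: x ahead of the robot, y to its left, z up, the work surface at z = 0. Lengths are in mm, angles in rad, forces in N, time in s.
With the tool pointing down it reaches from about 250 to 775 mm from the base axis. Payload 4 kg.
Tool frame: the origin (TCP) lies at the very end of the fingers, on their centre line; the grasp point (between the pads) lies 19 mm behind it; z points along the fingers, y is the line along which they close (so a half turn about z gives the same grasp; the last joint's range is limited). The gripper opens to 85 mm and grips with 20 to 120 N. Pads are 22 mm wide; open, the fingers measure 114 mm over their backs; the gripper's body (76 mm by 85 mm) begins 54 mm behind the grasp point. The pads swing forward as they close: fully open they stand 13 mm farther back than shut.
Start: joints at [1.128, 0.087, 1.371, -0, 1.684, -0.103], TCP at [183.325, 518.568, 205.641] pointing down, gripper open.
Joint ranges: [-3.1, 3.1], [-0.76, 2.03], [0.27, 2.55], [-1.08, 4.22], [0.17, 2.65], [-2.57, 2.57]. Speed limits (rad/s): [2.79, 2.79, 3.14, 3.14, 3.14, 3.14].

## Interface

Orientations are given as a rotation vector (axis times angle).
In Python, from station import env, eyes gives the robot as it stands.
- The arm moves only by the tool nudge_tcp, called after "Call:" in YAML: its name, and indented under it one key for each argument. Schema: {"type":"object","properties":{"increments":{"type":"array","items":{"type":"array","items":{"type":"array","items":{"type":"number"},"minItems":4,"maxItems":4},"minItems":1,"maxItems":12},"minItems":1,"maxItems":1},"aperture":{"type":"number"},"only":{"type":"string"},"quiet":{"type":"boolean"},"lines":{"type":"string"}},"required":["increments"],"additionalProperties":false}. increments is a list that holds a single list of rows (three levels of brackets), with 1 to 12 rows, each of 4 numbers: dx, dy, dz in mm, then a turn about the tool's z in rad; each row shifts and turns the commanded pose from where the row before left it, along the tool's axes as they then stand; what a row does not reach is not made up. A row lasts 1/8 s, in which the tool goes at most 62.5 mm and 0.188 rad, less where a joint would pass 70% of its speed; a pose out of reach is approached as far as the arm can. aperture is the finger opening in mm, set as the call begins (left out keeps the last). The fingers move at their own pace and stop on an object; the grip force is fixed at half the most. Time passes only in rows, so rows that do not move let the fingers close. The tool returns the time, the measured TCP pose, the force, the opening and the grip force at its end. only (a regular expression) keeps the lines of the reply that match it, lines (a string "A,B") keeps lines A to B, and quiet returns only ok. Input that does not fit is refused with a message, and nothing moves.
- env.get_state(): the state, without advancing time (a new reading comes with each control period).
- eyes.snapshot(name): name is "scene" or "top"; returns (picture, depth): 384x512x3 uint8, blue, green, red; 384x512 float32, mm along the optical axis (not along the pixel's ray), 0 where there is no reading.
- eyes.camera_params(name): a dict with "mtx" (3x3 intrinsics, pixels), "k1" (the pictures are not rectified: a ray, as slopes to the right and down, at radius r is drawn at 1 + k1 r^2 times it, then the intrinsics apply), "world_from_camera" (4x4, takes a point from camera to world coordinates). Camera axes: x right, y down, z forward; pixel columns grow to the right and rows downward; lengths in mm; the calibration is good to about 2 mm. A picture is of the moment at which its call begins. camera_params takes no time and is no camera call.
- env.close_job(): hands the job in; it is judged then, once.
The state is a dict: "time": time; "joints": joint angles; "joint_velocities": joint speeds; "effort": joint torques, N m; "tcp_pos": TCP position; "tool_rot": TCP orientation; "wrist_force": force on the tool from outside, world axes, zero at the start; "moment": the same for the moment, N m; "width": finger opening in mm; "gripper_force": force on a finger pad.
Only numpy, scipy, OpenCV 4.12 (cv2) and the standard library are available. Lean on these libraries where they do the work, as an engineer would, in place of code of your own. Each camera call takes 0.05 s, during which the arm holds its last target. There are 200 camera calls.

## Working session

There is one attempt and no reset: what is moved stays moved. The work goes in short steps, Python scripts to look and compute and a tool call to move; the robot and the scene stay as the last step left them, time stands still between calls to the robot, and variables do not carry over. Pictures are saved under pics/ and viewed, at most 10 in all, crops included, and the job is handed in when it is done.

```bash
ls && mkdir -p pics
```

Create h.py:
```python
import numpy as np, cv2
from station import env, eyes
from scipy.spatial.transform import Rotation as R
def cloud(name):
    img,d=eyes.snapshot(name); p=eyes.camera_params(name)
    K=np.array(p["mtx"],float);T=np.array(p["world_from_camera"],float);k=p["k1"]
    v,u=np.mgrid[:384,:512]
    pts=np.stack([u,v],-1).reshape(-1,1,2).astype(float)
    s=cv2.undistortPoints(pts,K,np.array([k,0,0,0],float)).reshape(384,512,2)
    P=np.dstack([s[...,0]*d,s[...,1]*d,d])
    W=P@T[:3,:3].T+T[:3,3]
    W[d==0]=np.nan
    return img,W
```

Run:
```python
from h import *
for n in("scene","top"):
    img,W=cloud(n); cv2.imwrite(f"pics/{n}0.png",cv2.resize(img,(800,600),interpolation=cv2.INTER_CUBIC)); np.savez(f"{n}0.npz",img=img,W=W)
    print(n,eyes.camera_params(n)["world_from_camera"],eyes.camera_params(n)["mtx"])
s=env.get_state();print(s["time"],s["tool_rot"],s["width"],s["wrist_force"])
print(R.from_rotvec(s["tool_rot"]).as_matrix().round(3))
```

```text
pics
scene [[-7.00025170e-01  5.92215767e-01 -3.99055443e-01  1.03580950e+03]
 [ 7.14032566e-01  5.89111125e-01 -3.78292978e-01  4.07473395e+02]
 [ 1.10569351e-02 -5.49753188e-01 -8.35253959e-01  1.01957156e+03]
 [ 0.00000000e+00  0.00000000e+00  0.00000000e+00  1.00000000e+00]] [[371.90842549   0.         256.95250213]
 [  0.         371.90842549 191.38186781]
 [  0.           0.           1.        ]]
top [[-1.03532651e-02 -9.81136412e-01  1.93039247e-01  3.21620981e+02]
 [-9.99900044e-01  8.29911842e-03 -1.14467030e-02 -1.20523805e+01]
 [ 9.62872151e-03 -1.93138462e-01 -9.81124264e-01  1.44843530e+03]
 [ 0.00000000e+00  0.00000000e+00  0.00000000e+00  1.00000000e+00]] [[408.30347816   0.         263.69396998]
 [  0.         408.30347816 183.54990498]
 [  0.           0.           1.        ]]
0.1 [-5.31080718e-01 -3.09581956e+00  3.07680219e-03] 85.15433315940801 [ 0.23049174  0.74258609 -0.17625941]
[[-0.943  0.333 -0.001]
 [ 0.333  0.943 -0.002]
 [ 0.    -0.002 -1.   ]]
```

View pics/scene0.png

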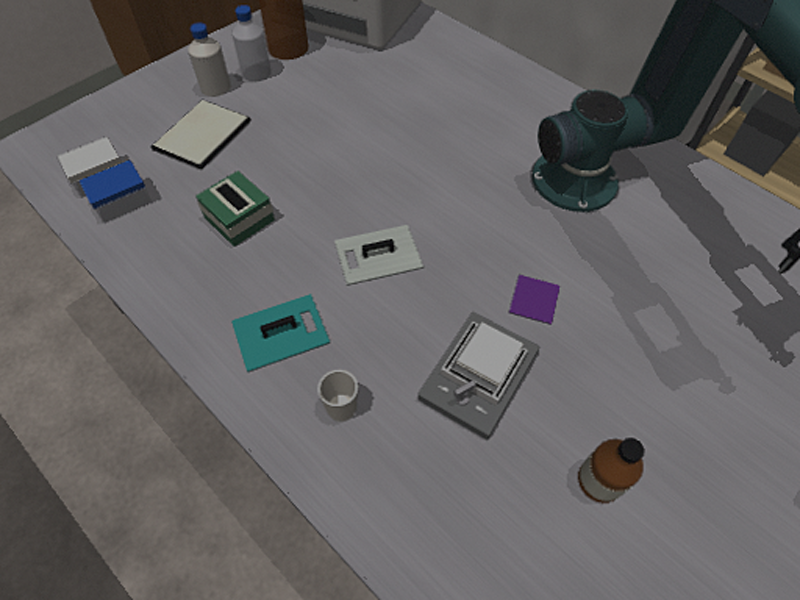

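View pics/top0.png

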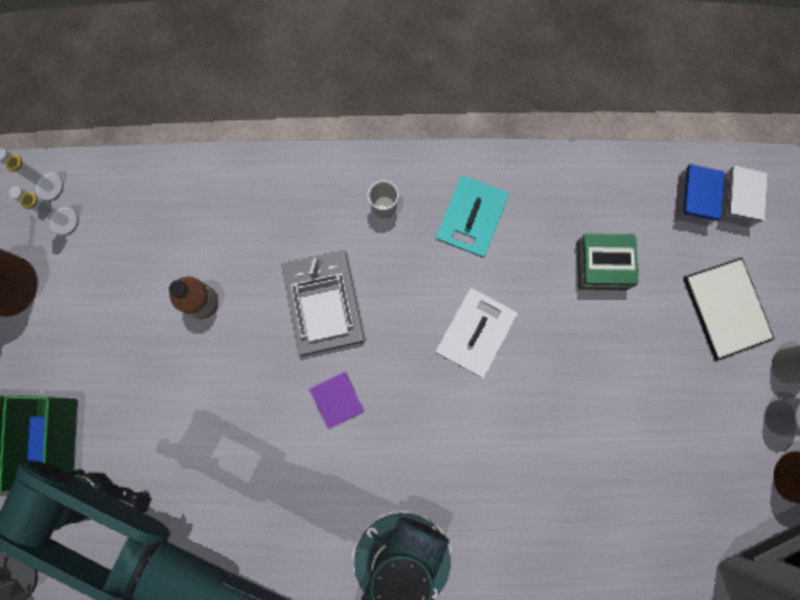

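Scene view: the press is at (480,372) with its wing at (465,393). There are two panel shapes: whitish at (378,254) and teal at (281,332). The purple plate is at (535,298).
In the top view the same things are: press (323,302), whitish panel (477,332), teal panel (472,216), purple plate (337,400), beaker (384,198), bottle (190,296), tissue box (608,260).
Candidates for the panel are whitish/aluminium (477,332) and teal (472,216). I choose the whitish one with the black grip. For the plates I choose the white stack in the well, not the purple one.

Create meas.py:
```python
from h import *
def rect(xy):
    c,(w,h),a=cv2.minAreaRect(xy.astype(np.float32)); return np.round(c,1),round(w,1),round(h,1),round(a,2)
def box(W,img,lo,hi):
    m=np.all((W>lo)&(W<hi),-1); return m
```

Run:
```python
from meas import *
out=[]
for n in("top","scene"):
    z=np.load(f"{n}0.npz");img,W=z["img"],z["W"]
    if n=="top":
        v,u=int(302*.64),int(323*.64);C=W[v,u];v,u=int(340*.64),int(470*.64);Pn=W[v,u];print("press",C,"panel",Pn)
    Z=W[...,2];near=np.hypot(W[...,0]-C[0],W[...,1]-C[1])<170
    b=near&(Z>20)&(Z<60); print(n,"frame",rect(W[b][:,:2]),b.sum(), "z hist",np.histogram(Z[near],bins=[-10,10,20,27,33,38,45,50,55,60,70,80,90])[0])
    w=near&(Z>70)&(Z<95); print("wing",rect(W[w][:,:2]) if w.sum()>4 else None,w.sum(),np.median(Z[w]))
    hsv=cv2.cvtColor(img,cv2.COLOR_BGR2HSV)
    np_=np.hypot(W[...,0]-Pn[0],W[...,1]-Pn[1])<130
    p=np_&(hsv[...,2]>175)&(hsv[...,1]<40)&(Z<20) if n=="top" else np_&(Z>3.5)&(Z<12)
    print("panel",rect(W[p][:,:2]),p.sum(),np.median(Z[p]), "table z",np.median(Z[np_&~p]))
    g=np_&(Z>25)&(Z<60);print("grip",rect(W[g][:,:2]),g.sum(),np.median(Z[g]))
z=np.load("top0.npz")["img"];s=np.load("scene0.npz")["img"]
a=cv2.resize(z[150:245,170:340],(680,380),interpolation=cv2.INTER_CUBIC)
cv2.imwrite("pics/crop_top.png",a)
cv2.imwrite("pics/crop_scene.png",cv2.resize(s[195:285,260:350],(600,600),interpolation=cv2.INTER_CUBIC))
```

```text
press [565.54949073 173.13652451  46.61650126] panel [ 483.50413894 -156.87278045    3.44451294]
top frame (array([570. , 176.2]), 216.7, 148.5, 12.29) 2434 z hist [4322   28  209  860  271  148  493  348  105   24    9   34]
wing (array([640.6, 192.8]), 10.3, 39.8, 75.33) 44 83.41817290018594
panel (array([ 502.5, -175.7]), 128.2, 174.7, 60.44) 1495 6.016601957776402 table z 0.5901749908925922
grip (array([ 499.9, -173.5]), 12.0, 70.1, 60.51) 74 40.317834101210565
scene frame (array([572.3, 175.2]), 217.1, 150.4, 12.3) 3271 z hist [5473   80  329 1335  121  236  825  322  103   13   23   48]
wing (array([643.3, 190. ]), 11.7, 39.8, 73.8) 71 81.4959563165769
panel (array([ 492.1, -174.3]), 250.0, 213.2, 30.44) 1025 5.634694858931425 table z -0.361503496932869
grip (array([ 502.7, -175. ]), 15.8, 70.8, 62.68) 99 36.93161570008374
```

View pics/crop_top.png

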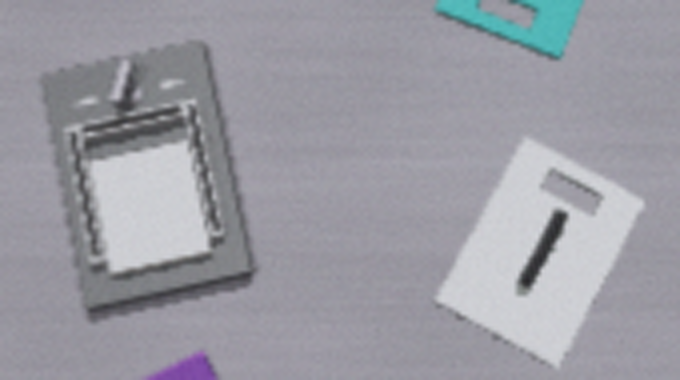

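View pics/crop_scene.png

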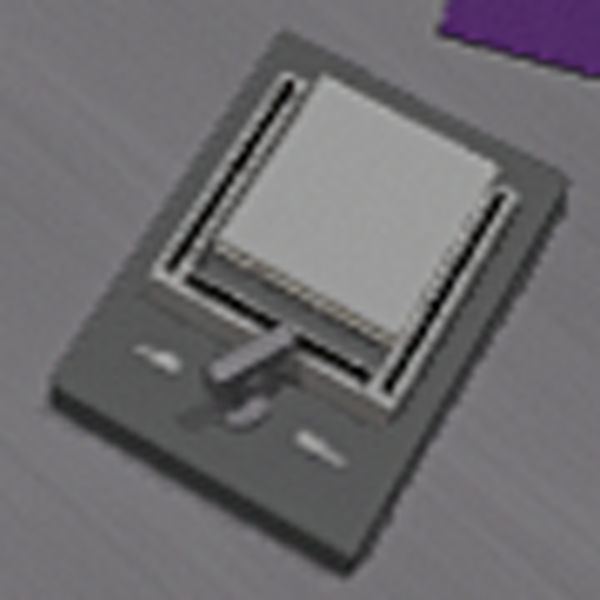

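The crops confirm the choices. In the top crop the whitish panel is at (540,252), with its slot at the upper right (572,192). The white stack stands short of the rear wall, and the wing at (122,82) is about 1.1 rad off the marks. From the scene crop, the frame's +x axis points to the wing end.

Create geo.py:
```python
from h import *
YF=np.radians(12.3); O=np.array([558.8,173.1])
c,s=np.cos(YF),np.sin(YF)
def F(x,y): return O+[c*x-s*y,s*x+c*y]
def go(xy,z,yaw_y):
    """delta in tool axes, after which tool's y is at world angle yaw_y (deg)"""
    st=env.get_state();M=R.from_rotvec(st["tool_rot"]).as_matrix()
    d=M.T@(np.array([*xy,z])-st["tcp_pos"])
    cur=np.arctan2(M[1,1],M[0,1]); t=-(np.radians(yaw_y)-cur); t=(t+np.pi/2)%np.pi-np.pi/2
    print("delta",d.round(1),"turn",round(t,3),"dist",round(np.linalg.norm(d),1))
def fr():
    st=env.get_state();p=np.array(st["tcp_pos"]);d=p[:2]-O;print("frame xyz",round(c*d[0]+s*d[1],1),round(-s*d[0]+c*d[1],1),round(p[2],1),"F",np.round(st["wrist_force"],1),"t",st["time"],"w",round(st["width"],1))
```

```bash
python3 -c "
from geo import *
go(F(-105,0),130,102.3);fr()"
```

```text
delta [-380.  -255.2   75. ] turn -0.554 dist 463.8
frame xyz -293.6 417.1 204.5 F [ 0.2  0.7 -0.2] t 0.1 w 85.2
```

Call:
nudge_tcp:
  increments:
    - [[-20,-13,6,0],[-36,-24,7,0],[-36,-24,7,0],[-36,-24,7,0],[-36,-24,7,0],[-36,-24,7,0],[-36,-24,7,0],[-36,-24,7,0],[-36,-24,7,0],[-36,-25,7,0],[-36,-25,6,0]]
  aperture: 0

```text
time: 1.48
tcp_pos: [456.9, 150.2, 129.8]
tool_rot: [-0.531, -3.095, 0.0]
wrist_force: [0.8, -0.6, -0.4]
width: -0.3
gripper_force: 0.0
```

Call:
nudge_tcp:
  increments:
    - [[0,0,0,-0.14],[0,0,0,-0.14],[0,0,0,-0.14],[0,0,0,-0.134],[0,0,0,0]]

```text
time: 2.1
tcp_pos: [456.2, 151.4, 130.1]
tool_rot: [0.333, -3.123, 0.0]
wrist_force: [0.4, 0.0, -0.4]
width: -0.0
gripper_force: 0.0
```

```bash
python3 -c "
from geo import *
go(F(-105,0),32.5,102.3);fr()"
```

```text
delta [ 0.1 -0.7 97.6] turn -0.002 dist 97.6
frame xyz -104.8 0.7 130.1 F [ 0.4  0.  -0.4] t 2.1 w -0.0
```

Call:
nudge_tcp:
  increments:
    - [[0,-1,30,0],[0,0,35,0],[0,0,20,0],[0,0,12,0],[0,0,0,0]]

```text
time: 2.72
tcp_pos: [456.2, 150.4, 32.8]
tool_rot: [0.334, -3.122, 0.0]
wrist_force: [-0.9, 1.2, -0.3]
width: -0.4
gripper_force: 0.0
```

Call:
nudge_tcp:
  increments:
    - [[-8,0,0,0],[-8,0,0,0],[-4,0,0,0],[-4,0,0,0],[-4,0,0,0],[-3,0,0,0],[0,0,0,0]]

```text
time: 3.6
tcp_pos: [487.2, 157.1, 33.6]
tool_rot: [0.336, -3.124, -0.0]
wrist_force: [0.3, 0.8, -0.2]
width: -0.3
gripper_force: 0.0
```

```bash
python3 -c "
from geo import *
fr()"
```

```text
frame xyz -73.3 -0.4 33.6 F [ 0.3  0.8 -0.2] t 3.6 w -0.3
```

Call:
nudge_tcp:
  increments:
    - [[-2,0,0,0],[-2,0,0,0],[-2,0,0,0],[-2,0,0,0]]

```text
time: 4.1
tcp_pos: [495.1, 158.9, 33.6]
tool_rot: [-0.336, 3.124, 0.0]
wrist_force: [-1.2, -0.0, 0.0]
width: 0.2
gripper_force: 0.0
```

Call:
nudge_tcp:
  increments:
    - [[-1,0,0,0],[-1,0,0,0],[0,0,0,0]]

```text
time: 4.47
tcp_pos: [496.9, 159.3, 33.6]
tool_rot: [0.336, -3.124, -0.0]
wrist_force: [0.3, -1.0, 0.7]
width: 0.2
gripper_force: 0.0
```

```bash
python3 -c "
from geo import *
fr()"
```

```text
frame xyz -63.4 -0.3 33.6 F [ 0.3 -1.   0.7] t 4.475 w 0.2
```

Run:
```python
from geo import *
img,W=cloud("scene");np.savez("s1.npz",img=img,W=W)
cv2.imwrite("pics/push1.png",cv2.resize(img[185:295,250:360],(600,600),interpolation=cv2.INTER_CUBIC))
Z=W[...,2];d=W[...,:2]-O;fx=c*d[...,0]+s*d[...,1];fy=-s*d[...,0]+c*d[...,1]
m=(abs(fy)<40)&(Z>44)&(Z<52)&(fx>-90)&(fx<48)
print("top-plate x range",np.percentile(fx[m&(abs(fy)>22)],[1,3,97,99]))
z0=np.load("scene0.npz")["W"]
d=z0[...,:2]-O;gx=c*d[...,0]+s*d[...,1];gy=-s*d[...,0]+c*d[...,1];m=(abs(gy)<40)&(z0[...,2]>44)&(z0[...,2]<52)&(gx>-90)&(gx<48)
print("before",np.percentile(gx[m&(abs(gy)>22)],[1,3,97,99]))
```

```text
top-plate x range [-69.82949627 -67.0763276   27.14780832  28.79007047]
before [-70.72705075 -68.23242596  27.69354481  29.24867363]
```

View pics/push1.png

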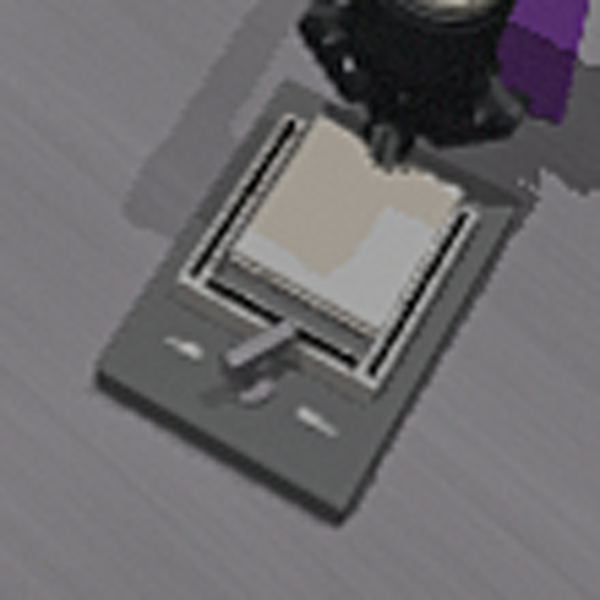

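Run:
```python
from geo import *
for n in ("s1","top"):
    if n=="top": img,W=cloud("top")
    else: q=np.load("s1.npz");img,W=q["img"],q["W"]
    Z=W[...,2];d=W[...,:2]-O;fx=c*d[...,0]+s*d[...,1];fy=-s*d[...,0]+c*d[...,1]
    m=(abs(fy)<60)&(fx>-95)&(fx<-30)&(Z>54)&(Z<120)&(img.max(-1)<90)
    print(n,m.sum())
    for lo in range(54,120,8):
        k=m&(Z>=lo)&(Z<lo+8)
        if k.any(): print(lo,k.sum(),"fx",np.percentile(fx[k],[2,50,98]).round(),"fy",np.percentile(fy[k],[2,50,98]).round())
    # profile of heights near the center line
    for y0 in(-38,-30,0,30,38):
        k=(abs(fy-y0)<4)&(fx>-100)&(fx<60)
        o=np.argsort(fx[k]);print(y0," ".join(f"{a:.0f}:{b:.0f}" for a,b in zip(fx[k][o][::4],Z[k][o][::4])))
```

```text
s1 181
54 16 fx [-55. -45. -31.] fy [-55.  27.  54.]
62 6 fx [-58. -55. -53.] fy [-9.  1.  8.]
70 17 fx [-63. -56. -52.] fy [-14.   2.  12.]
78 12 fx [-58. -56. -51.] fy [-14.   1.  11.]
86 12 fx [-72. -54. -51.] fy [-12.  -2.  11.]
94 15 fx [-66. -56. -51.] fy [-16.  -3.  13.]
102 27 fx [-67. -53. -50.] fy [-25.  -4.  27.]
110 67 fx [-72. -57. -50.] fy [-36.  12.  35.]
118 9 fx [-69. -53. -51.] fy [-29.  25.  39.]
-38 -100:423 -97:434 -95:423 -92:31 -89:422 -86:431 -84:414 -83:33 -79:420 -77:421 -73:422 -72:422 -68:128 -67:419 -67:48 -64:47 -63:47 -61:421 -60:140 -59:413 -58:134 -57:269 -56:171 -55:49 -54:420 -54:155 -53:266 -53:232 -53:161 -52:46 -52:419 -51:121 -49:235 -49:47 -48:417 -47:419 -46:217 -45:338 -42:50 -41:414 -39:48 -38:411 -37:404 -35:404 -34:409 -33:406 -31:399 -31:403 -29:403 -28:398 -28:394 -27:46 -27:392 -26:377 -26:379 -25:381 -22:47 -18:46 -13:47 -8:47 -3:46 2:47 6:49 12:49 19:50 23:46 28:27 29:33 31:39 35:29 39:29 57:49 60:57
-30 -94:27 -89:30 -87:31 -82:419 -78:421 -72:423 -70:422 -69:47 -68:423 -67:422 -64:423 -63:425 -61:420 -59:422 -57:46 -56:115 -55:124 -
[... 3256 characters left out ...]
30:405 58:49
0 -100:346 -100:282 -99:290 -99:297 -97:408 -95:31 -94:408 -92:30 -90:416 -87:417 -84:29 -83:415 -80:416 -78:34 -76:422 -71:421 -69:427 -66:423 -63:425 -59:425 -57:425 -52:423 -49:422 -45:417 -41:418 -36:410 -32:408 -27:395 56:56
30 -100:401 -98:402 -96:-1 -95:25 -93:409 -92:416 -90:415 -88:414 -86:417 -84:417 -82:420 -80:422 -77:423 -74:426 -71:420 -68:425 -64:422 -62:423 -57:419 -54:422 -50:419 -46:420 -41:418 -38:413 -33:408 53:52 58:57
38 -100:405 -99:2 -97:434 -96:6 -95:435 -94:30 -91:427 -90:401 -89:435 -86:28 -86:420 -84:434 -82:421 -80:406 -79:422 -76:414 -74:415 -70:429 -68:424 -64:420 -60:414 -57:428 -54:421 -51:421 -48:424 -44:416 -39:413 -36:409 -32:405 -25:401 54:57
```

Run:
```python
from geo import *
p=eyes.camera_params("scene");T=np.linalg.inv(np.array(p["world_from_camera"]));K=np.array(p["mtx"],float)
for x in(-52,-63,-74):
  for z in (30,33,40,48,56):
    P=np.array([[*F(x,0),z]]);uv,_=cv2.projectPoints(P.astype(float),cv2.Rodrigues(T[:3,:3])[0],T[:3,3],K,np.array([p["k1"],0,0,0.]))
    u,v=uv.ravel();print(x,z,round((u-250)*5.4545),round((v-185)*5.4545))
img=np.load("s1.npz")["img"]
cv2.imwrite("pics/push1z.png",cv2.resize(img[198:228,300:345],(750,500),interpolation=cv2.INTER_NEAREST))
```

```text
-52 30 367 190
-52 33 367 188
-52 40 369 182
-52 48 371 175
-52 56 373 167
-63 30 375 176
-63 33 376 173
-63 40 378 167
-63 48 380 160
-63 56 383 153
-74 30 384 162
-74 33 385 159
-74 40 387 153
-74 48 389 145
-74 56 392 138
```

View pics/push1z.png

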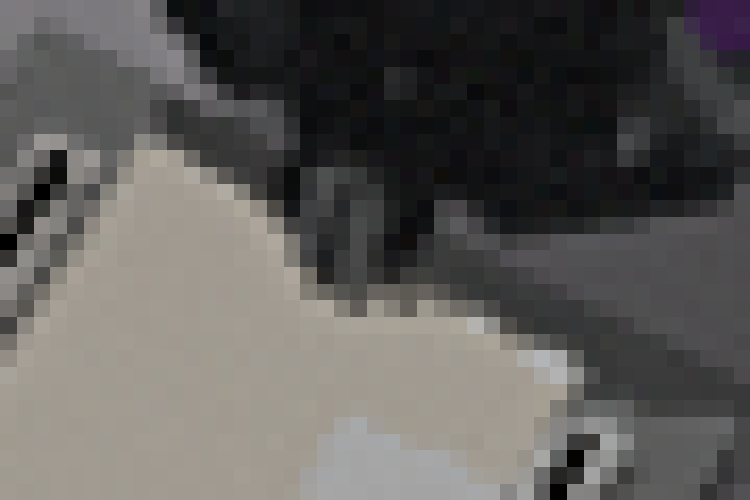

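Run:
```python
from geo import *
q=np.load("s1.npz");W=q["W"];img=q["img"]
Z=W[...,2];d=W[...,:2]-O;fx=c*d[...,0]+s*d[...,1];fy=-s*d[...,0]+c*d[...,1]
for v in range(206,220): print(v," ".join(f"{fx[v,u]:.0f},{fy[v,u]:.0f},{Z[v,u]:.0f},{img[v,u].max()}" for u in range(317,330,1)))
st=env.get_state();print(st["joints"])
```

```text
206 -52,-12,102,57 -50,-9,106,20 -52,-7,107,25 -52,-4,108,24 -59,-3,100,14 -51,2,115,16 -54,4,113,19 -48,8,124,21 -48,11,127,23 -47,14,132,22 -60,14,112,20 -61,16,113,19 -63,19,113,24
207 -57,-13,88,34 -51,-8,101,21 -51,-6,103,32 -57,-4,95,38 -59,-2,95,30 -51,3,111,25 -51,5,113,21 -52,8,113,19 -49,11,121,20 -46,15,127,21 -57,15,112,18 -60,17,111,23 -59,20,114,18
208 -57,-12,82,12 -55,-8,90,54 -53,-5,95,80 -53,-3,97,65 -56,-0,95,56 -52,3,103,36 -53,6,105,25 -53,9,108,19 -51,12,113,26 -56,14,107,15 -58,16,106,15 -57,19,110,20 -56,22,115,15
209 -56,-11,80,13 -52,-7,88,52 -52,-4,91,76 -53,-2,92,45 -53,1,94,53 -53,4,97,54 -50,7,105,26 -51,10,105,21 -53,12,104,22 -58,14,100,30 -57,17,104,28 -52,21,113,19 -51,24,118,21
210 -56,-10,75,23 -51,-6,85,65 -51,-3,88,67 -52,-1,89,40 -53,2,90,67 -56,4,88,65 -57,7,89,33 -53,10,98,22 -59,12,90,16 -117,3,-0,67 -118,6,1,72 -51,22,110,41 -52,24,112,25
211 -58,-10,66,68 -55,-6,74,61 -53,-3,80,50 -54,-0,80,48 -53,3,85,74 -56,5,83,64 -58,8,82,31 -58,10,85,14 -65,12,75,18 -117,4,-6,75 -117,8,-3,91 -51,23,106,72 -50,26,110,41
212 -52,-7,72,125 -52,-4,74,73 -5
[... 781 characters left out ...]
,18,45,133 -70,21,47,112 -84,22,28,103 -86,24,26,75
217 -49,-2,51,161 -52,-0,47,163 -55,2,46,164 -55,5,49,167 -57,7,48,169 -60,10,45,167 -59,13,49,168 -62,15,48,167 -63,18,48,167 -65,20,47,168 -67,23,47,171 -67,26,50,179 -70,28,48,143
218 -48,-1,47,160 nan,nan,nan,162 -52,4,45,160 -54,6,45,162 -55,9,46,162 -55,12,49,161 -58,14,47,162 -59,17,47,161 -61,19,47,160 -62,22,47,164 -65,24,45,163 -66,27,46,165 -68,29,45,170
219 -44,0,49,160 -46,3,48,160 -50,5,43,160 -49,8,48,161 -51,10,48,160 -52,13,49,161 -56,15,45,162 -58,18,44,161 -59,20,45,161 -59,23,47,162 -62,25,45,160 -59,29,52,162 -63,31,50,163
[ 2.01411718e-01  1.24860644e-01  1.68031788e+00  1.24515347e-04
  1.33648920e+00 -1.58360314e+00]
```

The fingertip's lowest visible points are at about z 57–60, at pixels (320–324, 214–216), and the plate is visible beneath it. So the tip passes over the stack even though the TCP reads 33.6. I'll back off and find the real tip height by touching the base.

Call:
nudge_tcp:
  increments:
    - [[15,0,0,0],[15,0,0,0],[0,0,8,0],[0,0,4,0],[0,0,0,0]]

```text
time: 5.2
tcp_pos: [467.3, 152.8, 21.0]
tool_rot: [0.336, -3.123, 0.0]
wrist_force: [0.6, 0.7, 0.4]
width: -0.5
gripper_force: 0.0
```

Run:
```python
from geo import *
fr()
img,W=cloud("scene")
Z=W[...,2];d=W[...,:2]-O;fx=c*d[...,0]+s*d[...,1];fy=-s*d[...,0]+c*d[...,1]
m=(abs(fy)<16)&(fx>-112)&(fx<-76)&(Z>33)&(Z<100)
o=np.argsort(Z[m]);print(np.c_[fx[m],fy[m],Z[m],img.max(-1)[m]][o][:14].round())
```

```text
frame xyz -93.7 -0.4 21.0 F [0.6 0.7 0.4] t 5.2 w -0.5
[[-86.  -8.  34.  76.]
 [-88.   5.  49.  72.]
 [-84.   0.  50.  52.]
 [-85.   3.  51.  71.]
 [-89.  -9.  52.  46.]
 [-86.   8.  54.  53.]
 [-81.  -6.  54.  70.]
 [-84.  -7.  55.  71.]
 [-82.  -3.  55.  64.]
 [-86.  11.  57.  53.]
 [-82.  -0.  57.  41.]
 [-83.   2.  58.  63.]
 [-83.  -4.  59.  74.]
 [-88.  10.  59.  21.]]
```

Call:
nudge_tcp:
  increments:
    - [[0,0,4,0],[0,0,4,0],[0,0,0,0]]

```text
time: 5.62
tcp_pos: [467.2, 152.8, 13.0]
tool_rot: [0.336, -3.122, 0.0]
wrist_force: [0.9, 0.3, 0.8]
width: -0.1
gripper_force: 0.0
```

Call:
nudge_tcp:
  increments:
    - [[0,0,1.5,0],[0,0,1.5,0],[0,0,0,0]]

```text
time: 6.0
tcp_pos: [467.5, 152.8, 10.5]
tool_rot: [0.336, -3.123, -0.0]
wrist_force: [-0.9, 0.9, -0.3]
width: -0.3
gripper_force: 0.0
```

Run:
```python
from geo import *
fr()
img,W=cloud("scene")
Z=W[...,2];d=W[...,:2]-O;fx=c*d[...,0]+s*d[...,1];fy=-s*d[...,0]+c*d[...,1]
m=(abs(fy)<16)&(fx>-112)&(fx<-76)&(Z>33)&(Z<100)
o=np.argsort(Z[m]);print(np.c_[fx[m],fy[m],Z[m],img.max(-1)[m]][o][:8].round())
```

```text
frame xyz -93.6 -0.3 10.5 F [-0.9  0.9 -0.3] t 6.0 w -0.3
[[-84.   2.  39.  56.]
 [-89. -11.  40.  54.]
 [-87.  10.  43.  44.]
 [-89. -12.  43.  26.]
 [-81.  -4.  44.  70.]
 [-84.  -6.  44.  70.]
 [-84.   1.  45.  61.]
 [-87.   6.  45.  47.]]
```

Call:
nudge_tcp:
  increments:
    - [[0,0,1.5,0],[0,0,1.5,0],[0,0,0,0]]

```text
time: 6.42
tcp_pos: [467.4, 152.8, 7.4]
tool_rot: [0.336, -3.123, 0.0]
wrist_force: [-0.1, -0.2, -0.2]
width: 0.3
gripper_force: 0.0
```

Call:
nudge_tcp:
  increments:
    - [[0,0,1,0],[0,0,1,0],[0,0,0,0]]

```text
time: 6.8
tcp_pos: [467.5, 152.9, 5.5]
tool_rot: [0.336, -3.123, -0.0]
wrist_force: [-0.0, 0.7, 0.1]
width: 0.4
gripper_force: 0.0
```

Call:
nudge_tcp:
  increments:
    - [[0,0,1,0],[0,0,0,0]]

```text
time: 7.05
tcp_pos: [467.5, 152.9, 4.5]
tool_rot: [0.336, -3.123, -0.0]
wrist_force: [-0.4, -1.3, 1.0]
width: 0.3
gripper_force: 0.0
```

Call:
nudge_tcp:
  increments:
    - [[0,0,1,0],[0,0,0,0]]
  only: "pos|wrist"

```text
tcp_pos: [467.7, 152.9, 4.3]
wrist_force: [-2.2, -0.5, 4.9]
```

Call:
nudge_tcp:
  increments:
    - [[0,0,1,0],[0,0,0,0]]
  only: "pos|wrist"

```text
tcp_pos: [467.7, 152.9, 4.3]
wrist_force: [-5.0, -0.6, 10.5]
```

Run:
```python
from geo import *
img,W=cloud("scene")
Z=W[...,2];d=W[...,:2]-O;fx=c*d[...,0]+s*d[...,1];fy=-s*d[...,0]+c*d[...,1]
m=(abs(fy)<16)&(fx>-112)&(fx<-76)&(Z>33)&(Z<100)
o=np.argsort(Z[m]);print(np.c_[fx[m],fy[m],Z[m],img.max(-1)[m]][o][:5].round())
```

```text
[[-84.  -4.  34.  61.]
 [-83.   3.  36.  73.]
 [-82.  -1.  39.  39.]
 [-87. -13.  40.  54.]
 [-82.  -7.  41.  78.]]
```

Contact with the base top (30 mm) comes at a reading of 4.4, so the true tip is 25.6 mm above the reported TCP, and the arm gives about 5.5 N/mm. I'll use that offset for all heights from here.

Call:
nudge_tcp:
  increments:
    - [[0,0,-4,0],[-4,0,0,0],[-4,0,0,0],[-4,0,0,0],[-4,0,0,0],[0,0,0,0]]
  only: "time|pos|wrist"

```text
time: 8.35
tcp_pos: [482.8, 156.2, 6.2]
wrist_force: [-2.6, -0.3, 1.3]
```

Call:
nudge_tcp:
  increments:
    - [[-3,0,0,0],[-3,0,0,0],[-3,0,0,0],[0,0,0,0]]
  only: "time|pos|wrist"

```text
time: 8.85
tcp_pos: [492.7, 158.3, 6.7]
wrist_force: [0.1, 0.1, 0.0]
```

```bash
python3 -c "
from geo import *
fr()"
```

```text
frame xyz -67.7 -0.4 6.7 F [0.1 0.1 0. ] t 8.85 w 0.0
```

Call:
nudge_tcp:
  increments:
    - [[-2,0,0,0],[-2,0,0,0]]
  only: "time|pos|wrist"

```text
time: 9.1
tcp_pos: [495.7, 159.0, 6.7]
wrist_force: [-2.4, -0.9, 0.7]
```

Call:
nudge_tcp:
  increments:
    - [[-1.5,0,0,0],[0,0,0,0]]
  only: "time|pos|wrist"

```text
time: 9.35
tcp_pos: [497.6, 159.4, 6.7]
wrist_force: [-1.1, 0.2, 0.6]
```

```bash
python3 -c "
from geo import *
fr()
img,W=cloud('scene')
Z=W[...,2];d=W[...,:2]-O;fx=c*d[...,0]+s*d[...,1];fy=-s*d[...,0]+c*d[...,1]
m=(abs(fy)<40)&(Z>44)&(Z<52)&(fx>-90)&(fx<47)
print(np.percentile(fx[m&(abs(fy)>22)],[1,3,97,99]))
"
```

```text
frame xyz -62.7 -0.4 6.7 F [-1.1  0.2  0.6] t 9.35 w -0.2
[-49.68441257 -47.95740933  44.3156518   46.30521818]
```

Call:
nudge_tcp:
  increments:
    - [[-1.5,0,0,0],[-1.5,0,0,0],[0,0,0,0]]
  only: "time|pos|wrist"

```text
time: 9.78
tcp_pos: [498.3, 159.7, 6.5]
wrist_force: [-8.7, -0.8, 4.5]
```

Call:
nudge_tcp:
  increments:
    - [[-1,0,0,0],[-1,0,0,0],[0,0,0,0]]
  only: "time|pos|wrist"

```text
time: 10.15
tcp_pos: [498.5, 159.7, 6.5]
wrist_force: [-10.9, -3.0, 8.6]
```

```bash
python3 -c "
from geo import *
fr()"
```

```text
frame xyz -61.7 -0.2 6.5 F [-10.9  -3.    8.6] t 10.15 w 0.2
```

Call:
nudge_tcp:
  increments:
    - [[-1.5,0,0,0],[-1.5,0,0,0],[0,0,0,0],[0,0,0,0]]
  only: "time|pos|wrist"

```text
time: 10.65
tcp_pos: [499.6, 160.0, 6.4]
wrist_force: [-16.2, -3.9, 10.5]
```

```bash
python3 -c "
from geo import *
fr()
img,W=cloud('scene')
Z=W[...,2];d=W[...,:2]-O;fx=c*d[...,0]+s*d[...,1];fy=-s*d[...,0]+c*d[...,1]
m=(abs(fy)<40)&(Z>44)&(Z<51)&(fx>-90)&(fx<56)
print(np.percentile(fx[m&(abs(fy)>22)],[1,3,97,99]), np.histogram(Z[(abs(fy)<38)&(fx>30)&(fx<47)],bins=[20,27,33,39,45,51,57])[0])
m2=(abs(fy)>20)&(abs(fy)<42)&(fx>-66)&(fx<-52);print(np.histogram(Z[m2],bins=[20,26,33,36,39,42,45,51,57])[0])
cv2.imwrite('pics/push2.png',cv2.resize(img[195:285,260:350],(600,600),interpolation=cv2.INTER_CUBIC))
"
```

```text
frame xyz -60.6 -0.2 6.4 F [-16.2  -3.9  10.5] t 10.65 w -0.0
[-47.79413652 -45.94782638  46.34366204  48.42051463] [  0   0   0  14 126   1]
[ 1 23  1  0  0  0  0  0]
```

View pics/push2.png

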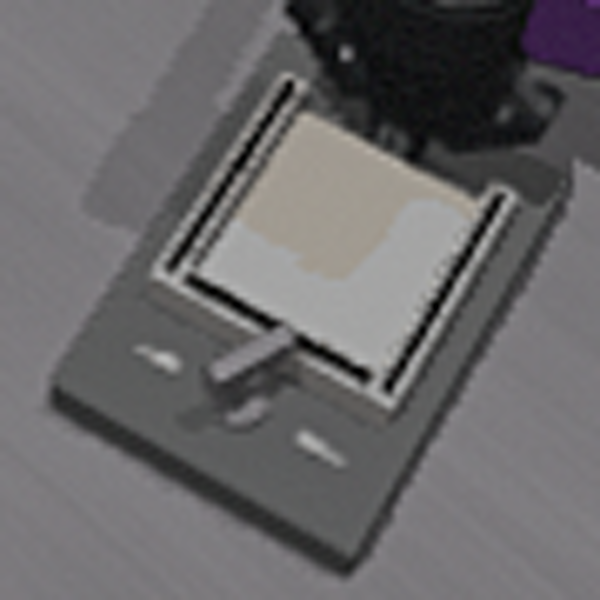

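The top plate now reaches the rear wall, with its rear edge by the seal at (190,280)–(385,385) and its front edge at (305,110)–(480,205). I'll give one firmer push to see whether anything still slides.

Call:
nudge_tcp:
  increments:
    - [[-1.5,0,0,0],[-1.5,0,0,0],[0,0,0,0],[0,0,0,0]]
  only: "time|pos|wrist"

```text
time: 11.2
tcp_pos: [499.4, 160.0, 6.4]
wrist_force: [-25.0, -5.2, 17.7]
```

```bash
python3 -c "
from geo import *
fr()"
```

```text
frame xyz -60.9 -0.2 6.4 F [-25.   -5.2  17.7] t 11.2 w 0.5
```

Call:
nudge_tcp:
  increments:
    - [[12,0,0,0],[15,0,0,0],[10,0,-20,0],[0,0,-40,0],[0,0,-40,0],[0,0,0,0.15],[0,0,0,0.15],[0,0,0,0.15],[0,0,0,0.035],[0,0,0,0]]
  aperture: 45
  only: "time|pos|wrist|width"

```text
time: 12.45
tcp_pos: [472.1, 153.8, 106.8]
wrist_force: [0.3, 0.0, -0.4]
width: 45.1
```

```bash
python3 -c "
from geo import *
fr()
go(F(85,0),104,74.5)
img,W=cloud('scene')
Z=W[...,2];d=W[...,:2]-O;fx=c*d[...,0]+s*d[...,1];fy=-s*d[...,0]+c*d[...,1]
m=(abs(fy)<42)&(Z>45)&(Z<51)&(fx>-90)&(fx<47)
print(np.percentile(fx[m],[1,3,97,99]))
m2=(abs(fy)<40)&(fx>-75)&(fx<-53);print(np.histogram(Z[m2],bins=[20,26,33,36,39,42,45,51,57])[0])
cv2.imwrite('pics/front.png',cv2.resize(img[195:285,260:350],(600,600),interpolation=cv2.INTER_CUBIC))
"
```

```text
frame xyz -88.8 -0.4 106.8 F [ 0.3  0.  -0.4] t 12.45 w 45.1
delta [-153.7   81.2    3. ] turn 0.001 dist 173.8
[-48.18530189 -46.41896171  44.0145944   45.63999614]
[  5 106   2   0   0   0   0   0]
```

Call:
nudge_tcp:
  increments:
    - [[-25,13,0,0],[-38,20,0,0],[-38,20,0,0],[-38,20,0,0],[-15,8,0,0],[0,0,0,0]]
  only: "time|pos|wrist"

```text
time: 13.25
tcp_pos: [642.7, 190.7, 105.6]
wrist_force: [0.2, 0.2, -0.3]
```

```bash
python3 -c "
from geo import *
fr()
go(F(85,0),36,74.5)"
```

```text
frame xyz 85.8 -0.6 105.6 F [ 0.2  0.2 -0.3] t 13.25 w 45.0
delta [ 0.9  0.2 69.6] turn 0.001 dist 69.6
```

Call:
nudge_tcp:
  increments:
    - [[0.9,0,25,0],[0,0,25,0],[0,0,12,0],[0,0,8,0],[0,0,0,0]]
  only: "time|pos|wrist|width"

```text
time: 13.88
tcp_pos: [640.9, 190.9, 36.7]
wrist_force: [0.2, 0.8, 0.7]
width: 45.1
```

Call:
nudge_tcp:
  increments:
    - [[0,0,0,0],[0,0,0,0],[0,0,0,0],[0,0,0,0],[0,0,0,0]]
  aperture: 0
  only: "time|pos|wrist|width|grip"

```text
time: 14.5
tcp_pos: [642.0, 191.5, 38.0]
wrist_force: [-0.6, 2.2, 5.8]
width: 8.5
gripper_force: 60.8
```

Call:
nudge_tcp:
  increments:
    - [[0,0,0,0.14],[0,0,0,0.14],[0,0,0,0.14],[0,0,0,0.14],[0,0,0,0.14],[0,0,0,0.14],[0,0,0,0.14],[0,0,0,0.107],[0,0,0,0],[0,0,0,0]]

```text
time: 15.75
tcp_pos: [642.5, 192.0, 38.0]
tool_rot: [1.969, 2.446, 0.006]
wrist_force: [1.8, 4.1, 5.5]
width: 8.5
gripper_force: 60.9
```

```bash
python3 -c "
from geo import *
fr();go(F(85,0),120,12.3)"
```

```text
frame xyz 85.8 0.6 38.0 F [1.8 4.1 5.5] t 15.75 w 8.5
delta [ -0.5  -0.5 -82. ] turn 0.001 dist 82.0
```

Call:
nudge_tcp:
  increments:
    - [[0,0,0,0],[0,0,0,0],[0,0,0,0],[0,0,-20,0],[0,0,-35,0],[0,0,-35,0],[0,0,0,0]]
  aperture: 45
  only: "time|pos|wrist|width"

```text
time: 16.62
tcp_pos: [644.0, 191.4, 133.4]
wrist_force: [-0.2, -0.7, -0.4]
width: 45.0
```

```bash
python3 -c "
from geo import *
fr();go((501.5,-174.5),120,60.4)"
```

```text
frame xyz 87.2 -0.3 133.4 F [-0.2 -0.7 -0.4] t 16.625 w 45.0
delta [-327.5 -216.8   11.1] turn -0.841 dist 392.9
```

Call:
nudge_tcp:
  increments:
    - [[-14,-9,0,0],[-31,-21,0,0],[-31,-21,0,0],[-31,-21,0,0],[-31,-21,0,0],[-31,-21,0,0],[-31,-21,0,0],[-31,-20,0,0],[-31,-20,0,0],[-31,-20,6,0],[-20,-12,5,0],[-14,0,0,0]]
  only: "time|pos"

```text
time: 18.12
tcp_pos: [505.6, -173.5, 113.6]
```

Call:
nudge_tcp:
  increments:
    - [[0,0,0,-0.14],[0,0,0,-0.14],[0,0,0,-0.14],[0,0,0,-0.14],[0,0,0,-0.14],[0,0,0,-0.141],[0,0,0,0]]
  only: "time|pos"

```text
time: 19.0
tcp_pos: [507.8, -172.2, 115.0]
```

Run:
```python
from geo import *
from meas import rect
fr();go((501.5,-174.5),120,60.4)
for n in("top","scene"):
    img,W=cloud(n);Z=W[...,2];near=np.hypot(*(W[...,:2]-F(85,0)).transpose(2,0,1))<40
    w=near&(Z>70)&(Z<95);print(n,"wing",rect(W[w][:,:2]),w.sum())
    d=W[...,:2]-O;fx=c*d[...,0]+s*d[...,1];fy=-s*d[...,0]+c*d[...,1]
    m=(abs(fy)<40)&(Z>44)&(Z<51)&(fx>-80)&(fx<47);print("plates",np.percentile(fx[m],[1,3,97,99]))
    g=(np.hypot(W[...,0]-501,W[...,1]+174)<60)&(Z>25)&(Z<60)
    if g.sum()>5:print("grip",rect(W[g][:,:2]),g.sum())
```

```text
frame xyz -123.4 -326.5 115.0 F [ 0.7  0.2 -0.8] t 19.0 w 45.1
delta [ 4.3 -5.1 -5. ] turn -0.001 dist 8.4
top wing (array([641. , 192.5]), 12.3, 39.1, 12.85) 45
plates [-50.35590243 -48.52504159  43.77896633  45.8975479 ]
grip (array([ 488. , -167.1]), 12.1, 43.6, 59.24) 46
scene wing (array([643.3, 190.3]), 11.4, 39.6, 11.97) 73
plates [-48.23811914 -46.39174426  44.25775153  45.7668728 ]
grip (array([ 502.7, -175. ]), 14.3, 69.9, 62.19) 99
```

Call:
nudge_tcp:
  increments:
    - [[4,-5,20,0],[0,0,35,0],[0,0,35,0],[0,0,14,0],[0,0,0,0]]
  only: "time|pos|wrist"

```text
time: 19.73
tcp_pos: [501.4, -174.5, 10.8]
wrist_force: [-0.3, 0.1, 0.2]
```

Run:
```python
from geo import *
fr();go((501.5,-174.5),-12,60.4)
img,W=cloud("scene");Z=W[...,2]
cv2.imwrite('pics/grip.png',cv2.resize(img[130:190,205:285],(800,600),interpolation=cv2.INTER_CUBIC))
```

```text
frame xyz -130.1 -327.4 10.8 F [-0.3  0.1  0.2] t 19.725 w 44.8
delta [-0.1  0.  22.8] turn -0.001 dist 22.8
```

View pics/grip.png

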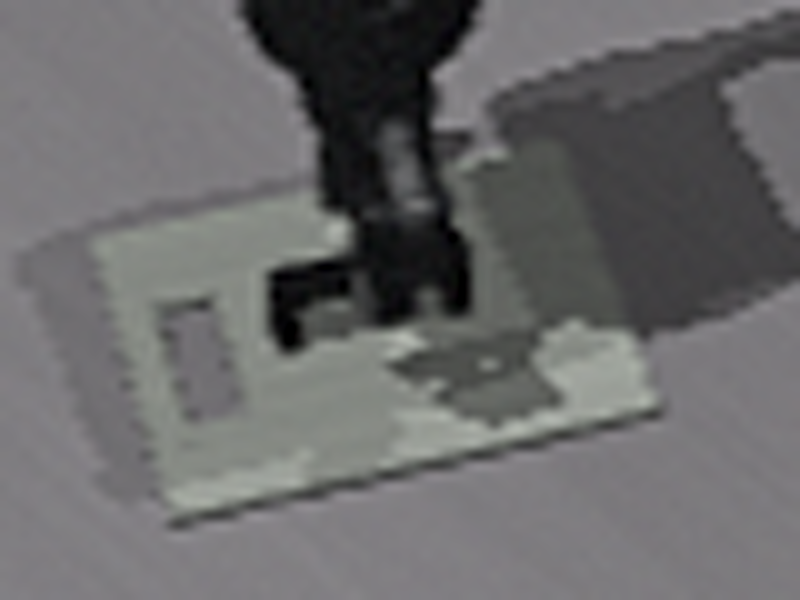

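The fingers straddle the grip bar, which runs from (275,280) to (465,300). The slot is at (200,360) on the left, and nothing is touching. Going down to grip.

Call:
nudge_tcp:
  increments:
    - [[0,0,12,0],[0,0,6,0],[0,0,3,0],[0,0,0,0]]
  only: "time|pos|wrist"

```text
time: 20.27
tcp_pos: [501.9, -174.8, -9.6]
wrist_force: [-0.9, 0.2, 0.2]
```

Call:
nudge_tcp:
  increments:
    - [[0,0,0,0],[0,0,0,0],[0,0,0,0],[0,0,0,0],[0,0,0,0]]
  aperture: 0
  only: "time|pos|wrist|width|grip"

```text
time: 20.9
tcp_pos: [502.4, -174.9, -8.9]
wrist_force: [0.7, -0.8, 3.4]
width: 11.1
gripper_force: 60.5
```

Call:
nudge_tcp:
  increments:
    - [[0,0,-10,0],[0,0,-25,0],[0,0,-35,0],[0,0,-35,0],[0,0,-20,0],[0,0,0,0]]
  only: "time|pos|wrist|width"

```text
time: 21.65
tcp_pos: [502.9, -175.3, 117.4]
wrist_force: [-0.6, -0.2, -3.0]
width: 10.9
```

```bash
python3 -c "
from geo import *
fr();go(F(25,0),125,102.3)"
```

```text
frame xyz -128.8 -328.5 117.4 F [-0.6 -0.2 -3. ] t 21.65 w 10.9
delta [104.9 347.2  -7.9] turn -0.731 dist 362.8
```

Call:
nudge_tcp:
  increments:
    - [[5,15,0,0],[9,30,0,0],[9,30,0,0],[9,30,0,0],[9,30,0,0],[9,30,0,0],[9,30,0,0],[9,30,0,0],[9,30,0,0],[9,30,0,0],[9,30,0,0],[10,32,0,0]]
  only: "time|pos"

```text
time: 23.15
tcp_pos: [580.5, 180.6, 113.0]
```

Call:
nudge_tcp:
  increments:
    - [[0,0,0,-0.13],[0,0,0,-0.13],[0,0,0,-0.13],[0,0,0,-0.13],[0,0,0,-0.13],[0,0,0,-0.081],[0,0,0,0],[0,0,0,0]]
  only: "time|pos|wrist"

```text
time: 24.15
tcp_pos: [581.3, 179.2, 114.3]
wrist_force: [0.2, 0.5, -2.8]
```

Run:
```python
from geo import *
from meas import rect
fr();go(F(25,0),117,102.3)
for n in("scene","top"):
    img,W=cloud(n);Z=W[...,2];hsv=cv2.cvtColor(img,cv2.COLOR_BGR2HSV)
    d=W[...,:2]-O;fx=c*d[...,0]+s*d[...,1];fy=-s*d[...,0]+c*d[...,1]
    m=(Z>110)&(Z<150)&(abs(fx-25)<110)&(abs(fy)<85)&(img.max(-1)>95)
    print(n,m.sum(),np.median(Z[m]),rect(np.c_[fx[m],fy[m]]),"x",np.percentile(fx[m],[.5,2,98,99.5]).round(1),"y",np.percentile(fy[m],[.5,2,98,99.5]).round(1))
    if n=="scene":
        # slot: far points seen through, outlined
        P=(Z>20)&(Z<110)
        r=m.astype(np.uint8);print(np.polyfit(fx[m],Z[m],1),np.polyfit(fy[m],Z[m],1))
        cv2.imwrite('pics/over.png',cv2.resize(img[150:290,240:370],(557,600),interpolation=cv2.INTER_CUBIC))
    np.savez(n+"2.npz",img=img,W=W)
```

```text
frame xyz 23.2 1.1 114.3 F [ 0.2  0.5 -2.8] t 24.15 w 10.5
delta [-1.8 -1.1 -2.7] turn -0.001 dist 3.4
scene 1406 128.30440151496367 (array([22.1, -0. ]), 124.8, 172.4, 89.97) x [-60.4 -42.7 106.  107.6] y [-61.8 -60.   61.2  62.2]
[-3.43379723e-03  1.28504721e+02] [-4.33185106e-04  1.28327245e+02]
top 792 129.87879694024002 (array([21.9,  1.1]), 122.0, 170.9, 89.99) x [-63.3 -61.3  98.4 105.2] y [-59.7 -58.8  60.1  61.9]
```

View pics/over.png

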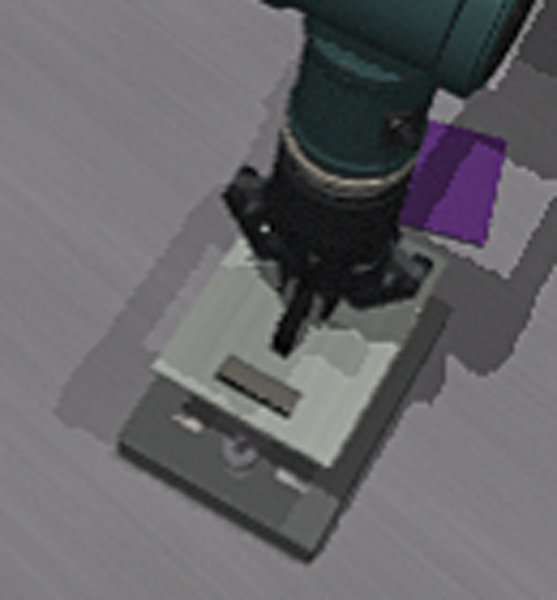

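The held panel is level and square: its slot is at (258,385), and its centre is at frame (22.1, 0.5) when it should be at (25, 0). I'll shift 2.9 mm and lower it.

Call:
nudge_tcp:
  increments:
    - [[-2.9,-0.5,5,0],[0,0,12,0],[0,0,10,0],[0,0,0,0]]
  only: "time|pos|wrist"

```text
time: 24.75
tcp_pos: [583.9, 178.5, 86.4]
wrist_force: [0.2, 0.7, -3.3]
```

```bash
python3 -c "
from geo import *
fr();go(F(26.1,0.5),50,102.3)"
```

```text
frame xyz 25.6 -0.0 86.4 F [ 0.2  0.7 -3.3] t 24.75 w 10.8
delta [-0.6  0.5 36.4] turn -0.001 dist 36.4
```

Call:
nudge_tcp:
  increments:
    - [[-0.5,0,10,0],[0,0,10,0],[0,0,8,0],[0,0,5,0],[0,0,0,0]]
  only: "time|pos|wrist"

```text
time: 25.38
tcp_pos: [585.2, 178.9, 55.0]
wrist_force: [-0.6, 0.3, -1.8]
```

```bash
python3 -c "
from geo import *
fr();go(F(26.1,0.5),43,102.3)"
```

```text
frame xyz 27.1 0.0 55.0 F [-0.6  0.3 -1.8] t 25.375 w 10.9
delta [ 0.9  0.5 12. ] turn -0.0 dist 12.0
```

Call:
nudge_tcp:
  increments:
    - [[1,0,3,0],[0,0,3,0],[0,0,2,0],[0,0,0,0]]
  only: "time|pos|wrist"

```text
time: 25.88
tcp_pos: [584.5, 178.7, 47.4]
wrist_force: [1.0, 0.5, -2.1]
```

Call:
nudge_tcp:
  increments:
    - [[0,0,1,0],[0,0,1,0],[0,0,1,0],[0,0,0,0]]
  only: "time|pos|wrist|width"

```text
time: 26.38
tcp_pos: [584.9, 178.8, 45.4]
wrist_force: [-1.9, -0.7, 2.7]
width: 10.5
```

```bash
python3 -c "
from geo import *
fr()"
```

```text
frame xyz 26.7 0.0 45.4 F [-1.9 -0.7  2.7] t 26.375 w 10.5
```

Call:
nudge_tcp:
  increments:
    - [[0,0,1,0],[0,0,1,0],[0,0,1,0],[0,0,0,0]]
  only: "time|pos|wrist"

```text
time: 26.88
tcp_pos: [584.9, 178.8, 43.1]
wrist_force: [-4.5, -1.6, 8.2]
```

Call:
nudge_tcp:
  increments:
    - [[0,0,1,0],[0,0,1,0],[0,0,0,0],[0,0,0,0]]
  only: "time|pos|wrist|width|grip"

```text
time: 27.38
tcp_pos: [585.0, 178.8, 43.1]
wrist_force: [-7.1, -1.9, 15.4]
width: 10.8
gripper_force: 62.5
```

```bash
python3 -c "
from geo import *
fr()"
```

```text
frame xyz 26.8 0.0 43.1 F [-7.1 -1.9 15.4] t 27.375 w 10.8
```

Call:
nudge_tcp:
  increments:
    - [[0,0,0.5,0],[0,0,0,0],[0,0,0,0],[0,0,0,0]]
  only: "pos|wrist"

```text
tcp_pos: [585.0, 178.8, 43.1]
wrist_force: [-7.8, -1.8, 17.8]
```

Run:
```python
from geo import *
from meas import rect
for n in("scene","top"):
    img,W=cloud(n);Z=W[...,2]
    d=W[...,:2]-O;fx=c*d[...,0]+s*d[...,1];fy=-s*d[...,0]+c*d[...,1]
    m=(Z>53)&(Z<64)&(abs(fx-25)<110)&(abs(fy)<85)&(img.max(-1)>85)
    print(n,m.sum(),np.median(Z[m]),rect(np.c_[fx[m],fy[m]]),np.polyfit(fx[m],Z[m],1).round(4),np.polyfit(fy[m],Z[m],1).round(4))
    w=(Z>70)&(Z<92)&(np.hypot(fx-85,fy)<35);print("wing",w.sum(),rect(np.c_[fx[w],fy[w]]) if w.sum()>3 else 0)
st=env.get_state();print(st["wrist_force"],st["gripper_force"],abs(np.array(st["joint_velocities"])).max())
```

```text
scene 1230 57.12155293618258 (array([26.1, -1.1]), 172.6, 124.7, 0.01) [3.00000e-04 5.71221e+01] [-7.00000e-04  5.71405e+01]
wing 100 (array([71.2, -0.8]), 39.4, 41.1, 89.78)
top 607 58.30695294979273 (array([25.1,  0.1]), 121.9, 170.7, 89.94) [-3.5000e-03  5.8343e+01] [2.30000e-03 5.83628e+01]
wing 0 0
[-8.39743159 -1.85384632 16.94610592] 62.67678380012512 0.0028258528365637837
```

The panel is flush: its top is at about 58 mm, it is level, and its centre is at frame (25.6, -0.5). It is pressed with about 20 N and held still, so I'm handing in.

```bash
python3 -c "
from station import env
print(env.close_job())"
```

```text
the job is handed in; nothing more can be done
None
```

Job handed in at about 28 s with the plates home, the wing in line with the marks, and the panel lowered over the wing, measured flush at about 20 N and still gripped; the hand-in printed no verdict.

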